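# Unlatch the curing bay's gate and swing it open

### The arm

A 7-joint arm with a two-finger parallel gripper is mounted at the origin on the work surface. World frame = base frame: x ahead of the robot, y to its left, z up, the work surface at z = 0. Lengths are in m, angles in rad, forces in N, time in s.
With the tool pointing down it reaches from about 0.4 to 0.875 m from the base axis. Payload 19.3 kg.
Tool frame: the origin (TCP) lies at the very end of the fingers, on their centre line; the grasp point (between the pads) lies 19 mm behind it; z points along the fingers, y is the line along which they close (so a half turn about z gives the same grasp; the last joint's range is limited). The gripper opens to 85 mm and grips with 20 to 120 N. Pads are 22 mm wide; open, the fingers measure 114 mm over their backs; the gripper's body (76 mm by 85 mm) begins 54 mm behind the grasp point. The pads swing forward as they close: fully open they stand 13 mm farther back than shut.
Start: joints at [-1.35, 0.521, -0.036, 1.599, 0.021, 1.021, -0.113], TCP at [0.179, 0.599, 0.201] pointing down, gripper open.
Joint ranges: [-2.91, 2.91], [-0.3, 2.13], [-1.5, 1.42], [0.17, 2.43], [-1.26, 4.41], [0.16, 1.93], [-2.52, 2.52]. Speed limits (rad/s): [1.89, 1.89, 2.39, 2.39, 3.01, 3.01, 3.01].

### API

Orientations are given as [roll, pitch, yaw] about the fixed x, y, z axes, in that order (R = Rz(yaw) Ry(pitch) Rx(roll)).
In Python, from workcell import bot gives the robot as it stands.
- The arm moves only by the shell command python3 -m crank 'ROWS' [FORCE]. ROWS is a JSON object of lists of equal length, an entry for each row: "travel": the shift along the world's x, y, z in cm, a list of three; "turn": the turn, a rotation vector about the world's x, y, z in degrees, a list of three; "gripper": the closure, from 0 (fully open) to 1 (shut). A call has exactly 5 rows; each row is the pose to reach, as a shift and turn from the pose commanded when the call began; what a row does not reach only later rows make up. A row lasts 1/10 s, in which the tool goes at most 50 mm and 8.59 degrees, less where a joint would pass 70% of its speed; a pose out of reach is approached as far as the arm can. A call with a gripper value outside its range is refused whole. The fingers move at their own pace and stop on an object; FORCE is the grip in N (left out, the last holds). Time passes only in rows, so rows that repeat a pose let the fingers close, or fill a call up. It gives the time, the measured TCP pose, the force, the opening and the grip force at its end, in the units of the state.
- bot.observe(): the state, without advancing time (a new reading comes with each control period).
- bot.grab_frame(name): name is "side" or "top"; returns a dict with "pixels" (420x560x3 uint8, red, green, blue), "fx", "fy", "cx", "cy" (pixels), "dist" ([k1, k2, p1, p2, k3] as OpenCV has them; the pictures are not rectified), "extrinsics" (4x4, takes a point from world to camera coordinates). Camera axes: x right, y down, z forward; pixel columns grow to the right and rows downward; lengths in m; the calibration is good to about 2 mm. A picture is of the moment at which its call begins. There is no depth.
- bot.job_done(): hands the job in; it is judged then, once.
The state is a dict: "clock": time; "qpos": joint angles; "qd": joint speeds; "joint_efforts": joint torques, N m; "position": TCP position; "tool_rot": TCP orientation; "force": force on the tool from outside, world axes, zero at the start; "moment": the same for the moment, N m; "grip_width": finger opening in m; "finger_force": force on a finger pad.
Only numpy, scipy, OpenCV 4.12 (cv2) and the standard library are available. Lean on these libraries where they do the work, as an engineer would, in place of code of your own. Each camera call takes 0.05 s, during which the arm holds its last target. There are 200 camera calls.

### The job

Open the curing bay so the print inside can be taken out: lift the latch bar on the front of its gate by the stud until the bar comes out through the slot of its catch, then draw the gate towards the robot and swing it wide open, about 75 degrees. The catch is clamped at a different height each time, and its slot is hardly higher than the bar, so feel for the height at which the bar comes free and never force the bar against the catch; swing gently, let the bar drop back level, let go, and leave everything else where it is.

Things in the scene. Friction and masses are not known exactly. Their poses are not given: they have to be found in the camera images.
- bay: the curing bay: fixed, open-topped aluminium pen 250 mm wide (its y), 200 mm deep, 170 mm tall (back wall 90). Origin on the table under its middle; x points away from the robot, y left, z up. In its front a black gate, 164 mm wide, 10 mm thick, 20 to 165 mm above the table, front face at x = -100 mm, hinged at its left (+y) edge, opens towards -x
- catch_rail (a point): top of the rail, right of the gate, on which the catch is clamped (bay x -100, y -88, z 170 mm). Catch: dark steel bracket 22 mm wide (bay y -81 to -103); 2 mm in front of the bar a plate 6 mm thick with an 18.5 mm high slot open towards the robot, a lip below and a lip above it (top at most 190 mm up). Its height is random, not reported: slot bottom 5 to 23 mm above the resting bar's underside
- latch: steel latch bar 153 mm long, 12 mm high, 8 mm thick, in front of the gate. Origin at its pivot pin (bay x -115, y +40, z 140 mm when shut); axes as the bay's when shut and level. Runs 138 mm from the pin towards -y (nose, in the catch). Rests level on a stop by its weight (about 150 g); the nose lifts up to 0.27 rad in the gate's plane
- latch_nose (a point): point on the bar's axis, 128 mm from the latch pin, in the catch. Only level with the slot can the nose pass forward, with 3 to 5 mm of spare height (about 3 mm at the stud): too low or too high, a lip holds it. Clear after 16 mm. The height must be felt: pull lightly along the gate's arc; if it holds, ease back and lift 1 mm more. Over 25 N between bar and catch bends them
- stud (a point): grip point on the axis of the bar's stud, a steel pin 16 mm in diameter that sticks out 52 mm from the bar towards the robot, square to the gate, ending in a 26 mm disc. The point is 48 mm in front of the gate's face, 90 mm from the latch pin towards the nose, 140 mm above the table at rest. Free beside and above: pinch from above, fingers closing along the bar
- gate_hinge (a point): point on the gate's vertical hinge axis, at table height; 150 mm from the stud along the gate (bay x = -95 mm, y = +100 mm)
- gate (a joint): opening angle of the gate, rad: 0 shut, growing as it swings towards the robot (clockwise seen from above), stop at 1.9. It stays where it is left; friction about 0.15 N m.
- part: grey printed part, a six-sided knob-like puck 72 mm across and 26 mm high, standing inside the curing bay; origin under its centre; leave alone
- bottle: black resin bottle, 68 mm diameter, 170 mm tall, standing left of the bay; origin under its centre; leave alone
- beaker: white beaker, 72 mm across the rim, 80 mm tall, standing on the table to the left; origin under its centre; leave alone
- scraper: spatula-like scraper with a yellow handle, lying on the table to the right; origin under its middle, x axis along it; leave alone
- plate: dark steel spare build plate 130 x 75 x 16 mm lying right of the bay; origin under its centre; leave alone
- tray: grey open tray 120 x 160 x 30 mm on the table to the right, nearer the robot; origin under its centre; leave alone
- clip: small green clip 45 mm long, 12 mm square, on the table to the left; origin under its centre; leave alone

How it is judged:
On the way, in this order (a step that is already met when the one before it is completed fails the run):
1. the latch bar is lifted (stud at least 2.5 mm above its resting height) while the gate is still shut (under 0.05 rad) (height (world z) of stud above 0.1425 m and value of joint gate below 0.05 rad), for 0.1 s.
2. the gate has come out of the catch (more than 0.2 rad open) (value of joint gate above 0.2 rad), for 0.1 s.
At the end, for the whole second after the job is handed in: the gate stands still at more than 1.15 rad open (under 0.05 rad/s), the latch bar has dropped back level (stud within 4 mm of its resting height), and the robot has let go (value of joint gate above 1.15 rad and velocity of joint gate between -0.05 and 0.05 rad/s and height (world z) of stud below 0.144 m); the robot touches nothing.
It fails at once if the latch bar is forced against its catch (more than 25 N) (contact force between latch and bay above 25 N).
It fails at once if the gate is flung (faster than 1.8 rad/s) (velocity of joint gate above 1.8 rad/s or velocity of joint gate below -1.8 rad/s).
It fails at once if a bystander is moved more than 20 mm (distance of any of part, bottle, beaker, scraper, plate, tray, clip from where it was at the start of the episode above 0.02 m).
It also fails if it takes over 67 s, if anything falls off the work surface, if the arm or the gripper's body presses on something with over 40 N, if the wrist force passes 120 N, or if a joint passes its speed limit or range.

## Working session

There is one attempt and no reset: what is moved stays moved. The work goes in short steps, Python scripts to look and compute and a shell command to move; the robot and the scene stay as the last step left them, time stands still between calls to the robot, and variables do not carry over. Pictures are saved under pics/ and viewed, at most 10 in all, crops included, and the job is handed in when it is done.

```bash
mkdir -p pics; ls
python3 - <<'E'
from workcell import bot
import cv2,numpy as np
for n in("top","side"):
    f=bot.grab_frame(n); cv2.imwrite(f"pics/{n}0.png",f["pixels"][:,:,::-1])
    print(n,f["fx"],f["fy"],f["cx"],f["cy"],f["dist"],np.round(f["extrinsics"],4).tolist())
s=bot.observe();print(s)
E
```

```text
pics
top 461.230534582079 461.230534582079 285.5560260570286 208.15305178541132 [-0.01841135  0.          0.          0.          0.        ] [[-0.0292, -0.9995, 0.0127, 0.0134], [-0.9957, 0.0279, -0.0885, 0.583], [0.0881, -0.0152, -0.996, 1.2963], [0.0, 0.0, 0.0, 1.0]]
side 527.1935953354171 527.1935953354171 274.0220655128866 199.18284541700544 [-0.03519639  0.          0.          0.          0.        ] [[-0.9829, -0.1842, -0.0071, 0.5656], [-0.1344, 0.7425, -0.6563, 0.1502], [0.1262, -0.6441, -0.7545, 1.7834], [0.0, 0.0, 0.0, 1.0]]
{'clock': 0.1, 'qpos': array([-1.35021478,  0.52195744, -0.03630837,  1.59992031,  0.02118121,
        1.02108492, -0.11282723]), 'qd': array([-0.00013885, -0.00290061,  0.00110806, -0.00147614, -0.00087407,
        0.00154072, -0.00313347]), 'joint_efforts': array([ 5.31224941e-03, -9.28474689e+01,  1.98462836e+00, -3.70525217e+01,
        1.82302832e-02,  5.22084476e-03, -3.75695174e-05]), 'position': array([0.17913664, 0.59845122, 0.2003926 ]), 'tool_rot': array([-3.14060874e+00,  6.10224918e-05,  2.85074601e+00]), 'force': array([-0.10098035,  0.09557391, -0.24957568]), 'moment': array([-0.01163348, -0.01048079,  0.01011626]), 'finger_force': 0.0, 'grip_width': 0.08540511237546625}
```

View pics/top0.png

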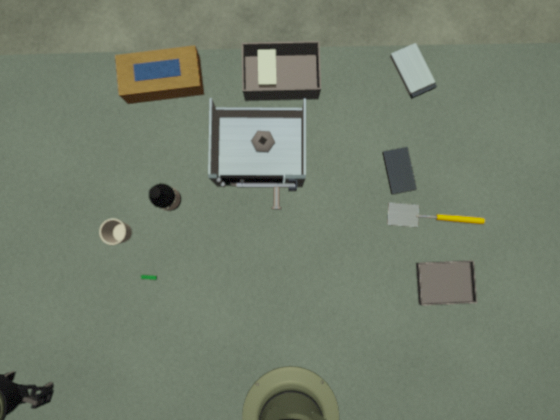

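View pics/side0.png

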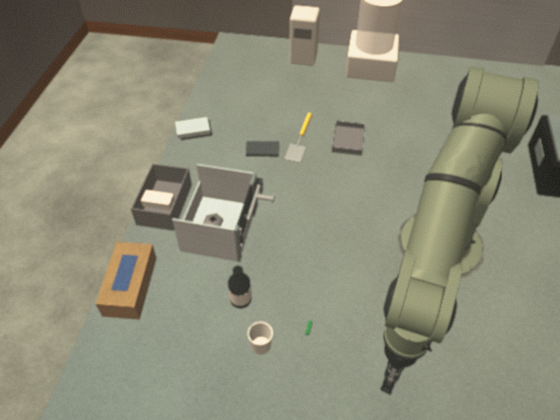

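The top view shows the bay around (258,145), with the stud pointing down from (277,188) to (277,208). In the side view the stud is around (265,198). I'll enlarge both.

Run:
```python
import cv2
a=cv2.imread("pics/top0.png")[95:215,205:315];b=cv2.imread("pics/side0.png")[160:260,170:280]
a=cv2.resize(a,None,fx=5,fy=5,interpolation=2);b=cv2.resize(b,None,fx=6,fy=6,interpolation=2)
cv2.imwrite("pics/topc.png",a);cv2.imwrite("pics/sidec.png",b)
```

```text
(no output)
```

View pics/topc.png

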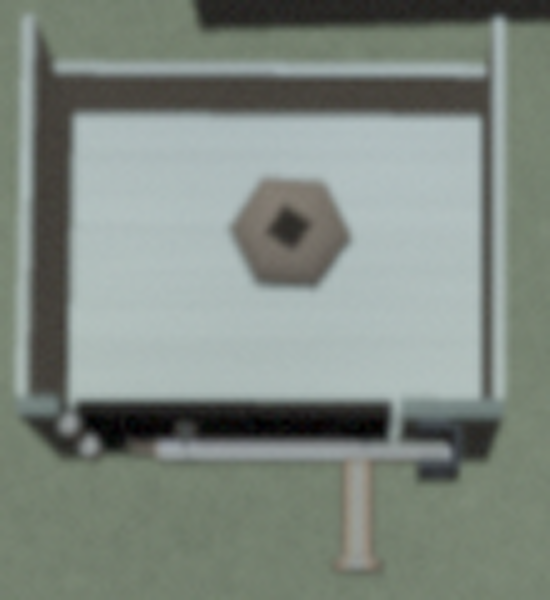

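View pics/sidec.png

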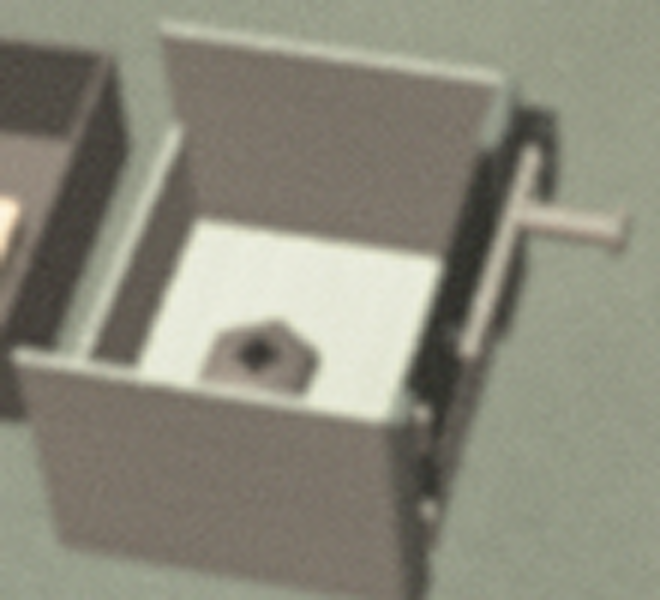

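The crops show the stud clearly:
- **Top:** stud base at crop (360,460), disc at (357,563). Front wall top corners are at (20,412) and (503,412), and the hinge knuckle is at (68,425).
- **Side:** stud base at (520,213), disc centre at (622,228).

Next I'll cast rays.

```bash
cat > h.py <<'E'
from workcell import bot
import cv2,numpy as np
def ray(f,u,v):
    K=np.array([[f["fx"],0,f["cx"]],[0,f["fy"],f["cy"]],[0,0,1]])
    p=cv2.undistortPoints(np.array([[[u,v]]],float),K,np.array(f["dist"]))[0,0]
    T=np.array(f["extrinsics"]);R=T[:3,:3]
    return -R.T@T[:3,3],R.T@np.array([p[0],p[1],1])
def onz(f,u,v,z):
    c,d=ray(f,u,v);return c+d*(z-c[2])/d[2]
def tri(r1,r2):
    A=np.c_[r1[1],-r2[1]];t=np.linalg.lstsq(A,r2[0]-r1[0],rcond=None)[0]
    a=r1[0]+t[0]*r1[1];b=r2[0]+t[1]*r2[1];return (a+b)/2,np.linalg.norm(a-b)
E
python3 - <<'E'
from h import *
np.set_printoptions(precision=4,suppress=True)
t=bot.grab_frame("top");s=bot.grab_frame("side")
T=lambda u,v:(205+(u+.5)/5-.5,95+(v+.5)/5-.5)
S=lambda u,v:(170+(u+.5)/6-.5,160+(v+.5)/6-.5)
for n,p,z in(("FL",(20,412),.17),("FR",(503,412),.17),("BL",(28,15),.17),("BR",(498,15),.17),("hinge",(68,425),.165),("studbase",(360,460),.14),("disc",(357,563),.14),("barL",(155,450),.146),("barR",(452,450),.146)):
    print(n,onz(t,*T(*p),z))
for n,p,z in (("studbase",(520,213),.14),("disc",(622,228),.14),("wallFR",(510,80),.17),("wallBR",(165,28),.17),("wallFL",(395,425),.17),("wallBL",(15,355),.17)): print("side",n,onz(s,*S(*p),z))
print(tri(ray(t,*T(357,563)),ray(s,*S(622,228))))
E
```

```text
FL [0.656  0.1938 0.17  ]
FR [ 0.6492 -0.0539  0.17  ]
BL [0.865  0.1868 0.17  ]
BR [ 0.8588 -0.0583  0.17  ]
hinge [0.6494 0.17   0.165 ]
studbase [0.6305 0.0203 0.14  ]
disc [0.5762 0.0234 0.14  ]
barL [0.6379 0.1272 0.146 ]
barR [ 0.6336 -0.028   0.146 ]
side studbase [0.6311 0.0173 0.14  ]
side disc [0.5736 0.0181 0.14  ]
side wallFR [ 0.6507 -0.0532  0.17  ]
side wallBR [ 0.8528 -0.0586  0.17  ]
side wallFL [0.6577 0.1956 0.17  ]
side wallBL [0.8632 0.1864 0.17  ]
(array([0.5742, 0.0232, 0.1459]), np.float64(0.002998029673712234))
```

Fitting the bay gives yaw ≈ -1.7°, stud grip point ≈ (0.602, 0.022, 0.14) and hinge ≈ (0.659, 0.170). Starting the move.

```bash
python3 -m crank '{"travel":[[3,-4,2],[6,-8,4],[9,-12,6],[12,-16,8],[15,-20,10]],"turn":[[0,0,3],[0,0,6],[0,0,9],[0,0,12],[0,0,14.9]],"gripper":[0,0,0,0,0]}' 40
python3 -m crank '{"travel":[[3,-4,0],[6,-8,0],[9,-12,0],[12,-16,0],[15,-20,0]],"turn":[[0,0,0],[0,0,0],[0,0,0],[0,0,0],[0,0,0]],"gripper":[0,0,0,0,0]}'
```

```text
clock: 0.7
position: [0.3193, 0.4113, 0.2945]
tool_rot: [3.142, 0.0, 3.113]
force: [0.7, 0.1, 0.9]
grip_width: 0.0854
finger_force: 0.0
clock: 1.2
position: [0.4693, 0.2112, 0.2939]
tool_rot: [3.141, 0.0, 3.111]
force: [-0.3, 0.9, 0.0]
grip_width: 0.0853
finger_force: 0.0
```

```bash
python3 -m crank '{"travel":[[3,-4,-1],[6,-8,-2],[9,-12,-3],[12.3,-17.6,-4],[12.3,-17.6,-5]],"turn":[[0,0,0],[0,0,0],[0,0,0],[0,0,0],[0,0,0]],"gripper":[0,0,0,0,0]}'
python3 -m crank '{"travel":[[0,0,0],[0,0,0],[0,0,0],[0,0,0],[0,0,0]],"turn":[[0,0,0],[0,0,0],[0,0,0],[0,0,0],[0,0,0]],"gripper":[0.3,0.3,0.3,0.3,0.3]}'
python3 - <<'E'
from h import *
a=bot.grab_frame("top")["pixels"][95:215,205:315,::-1];b=bot.grab_frame("side")["pixels"][140:240,190:300,::-1]
a=cv2.resize(a,(400,436),interpolation=2);b=cv2.resize(b,(396,436)[:2],interpolation=2)
cv2.imwrite("pics/p1.png",np.hstack([a,b]))
E
```

```text
clock: 1.7
position: [0.5932, 0.032, 0.2435]
tool_rot: [-3.14, 0.001, 3.106]
force: [-0.4, 0.7, -1.2]
grip_width: 0.0855
finger_force: 0.0
clock: 2.2
position: [0.5914, 0.0379, 0.2442]
tool_rot: [3.141, 0.001, 3.112]
force: [0.6, 0.1, -0.1]
grip_width: 0.0598
finger_force: 0.0
```

View pics/p1.png

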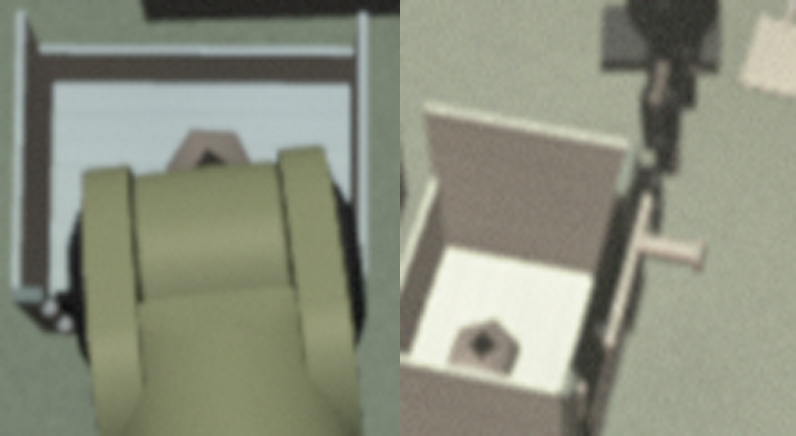

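The picture shows the tool above the stud at about (670,250), with the fingers astride it. The top view is hidden by the arm. Centre and descend.

```bash
python3 -m crank '{"travel":[[1.1,-1.6,0],[1.1,-1.6,-3],[1.1,-1.6,-6],[1.1,-1.6,-9],[1.1,-1.6,-10]],"turn":[[0,0,0],[0,0,0],[0,0,0],[0,0,0],[0,0,0]],"gripper":[0.3,0.3,0.3,0.3,0.3]}'
python3 -m crank '{"travel":[[0,0,-1],[0,0,-2.3],[0,0,-2.3],[0,0,-2.3],[0,0,-2.3]],"turn":[[0,0,0],[0,0,0],[0,0,0],[0,0,0],[0,0,0]],"gripper":[0.3,0.3,0.3,0.3,0.3]}'
python3 - <<'E'
from h import *
b=bot.grab_frame("side")["pixels"][140:240,190:300,::-1]
cv2.imwrite("pics/p2.png",cv2.resize(b,None,fx=6,fy=6,interpolation=2))
E
```

```text
clock: 2.8
position: [0.6011, 0.0212, 0.1413]
tool_rot: [-3.141, -0.003, 3.111]
force: [0.3, 0.7, 1.0]
grip_width: 0.0594
finger_force: 0.0
clock: 3.3
position: [0.603, 0.0211, 0.1215]
tool_rot: [3.141, 0.001, 3.111]
force: [0.3, 0.6, 0.7]
grip_width: 0.0597
finger_force: 0.0
```

View pics/p2.png

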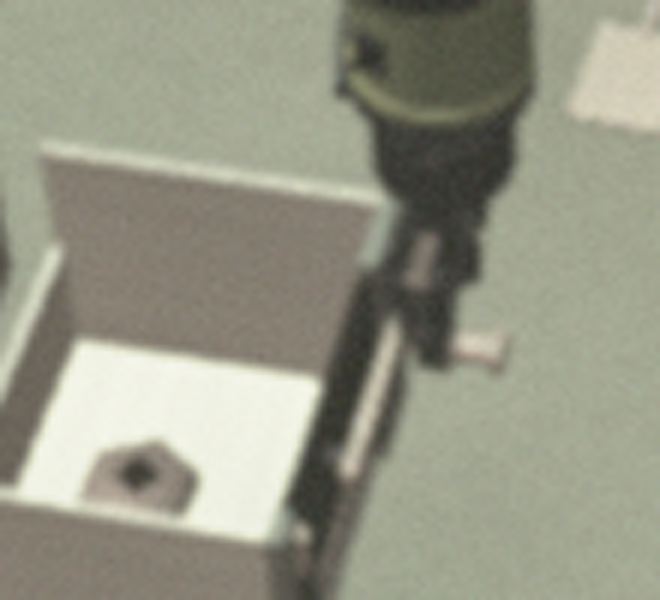

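The fingers straddle the stud, at about (430,350) and between the bar and the disc. Closing now.

```bash
python3 -m crank '{"travel":[[0,0,0],[0,0,0],[0,0,0],[0,0,0],[0,0,0]],"turn":[[0,0,0],[0,0,0],[0,0,0],[0,0,0],[0,0,0]],"gripper":[0.6,0.9,1,1,1]}' 40
python3 -m crank '{"travel":[[0,0,0],[0,0,0],[0,0,0],[0,0,0],[0,0,0]],"turn":[[0,0,0],[0,0,0],[0,0,0],[0,0,0],[0,0,0]],"gripper":[1,1,1,1,1]}'
```

```text
clock: 3.85
position: [0.6025, 0.0211, 0.1208]
tool_rot: [-3.142, 0.0, 3.111]
force: [0.2, -0.2, -0.5]
grip_width: -0.0002
finger_force: 0.0
clock: 4.35
position: [0.6025, 0.021, 0.1207]
tool_rot: [-3.142, 0.0, 3.111]
force: [-0.1, 0.3, 0.5]
grip_width: -0.0002
finger_force: 0.0
```

The gripper shut on nothing, so I'll look.

Run:
```python
from h import *
t=bot.grab_frame("top");s=bot.grab_frame("side")
a=t["pixels"][150:225,240:315,::-1];b=s["pixels"][160:235,230:305,::-1]
cv2.imwrite("pics/p3.png",np.hstack([cv2.resize(a,(390,390),interpolation=2),cv2.resize(b,(400,390),interpolation=2)]))
```

```text
(no output)
```

View pics/p3.png

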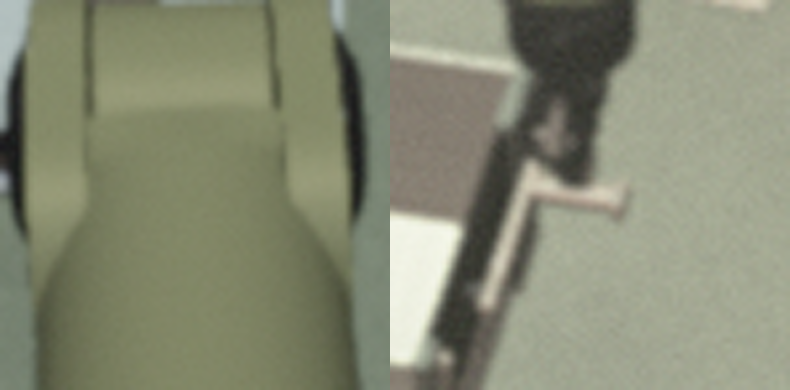

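```bash
cat >> h.py <<'E'
def proj(f,P):
    T=np.array(f["extrinsics"]);K=np.array([[f["fx"],0,f["cx"]],[0,f["fy"],f["cy"]],[0,0,1]])
    return cv2.projectPoints(np.array([P],float),cv2.Rodrigues(T[:3,:3])[0],T[:3,3],K,np.array(f["dist"]))[0][0,0]
E
python3 - <<'E'
from h import *
np.set_printoptions(precision=4,suppress=True)
t=bot.grab_frame("top");s=bot.grab_frame("side")
for P in ([.6025,.021,.1207],[.6025,.021,.14],[.6025,.021,.17],[.578,.022,.14],[.63,.022,.14]):
    q=proj(s,P);print(P,q,"panel",390+(q[0]-230)*400/75,(q[1]-160)*390/75)
# finger tip as seen
print(onz(s,264.7,195.6,.1207),onz(s,264.7,195.6,.16))
b=bot.observe();print(b["qpos"],b["position"])
E
```

```text
[0.6025, 0.021, 0.1207] [264.6194 200.8829] panel 574.6365567443614 212.5909021771658
[0.6025, 0.021, 0.14] [264.4989 197.0601] panel 573.994321796347 192.7122835537763
[0.6025, 0.021, 0.17] [264.3078 190.9892] panel 572.9748062079741 161.144093388337
[0.578, 0.022, 0.14] [271.733  198.2802] panel 612.5760276375644 199.0571165110147
[0.63, 0.022, 0.14] [256.2844 196.1707] panel 530.1835446833693 188.08742498363188
[ 0.6068 -0.002   0.1207] [0.5993 0.0318 0.16  ]
[-0.2471  0.5871  0.1655  1.7406 -0.1246  0.8241  1.516 ] [0.6025 0.0211 0.1207]
```

Run:
```python
from h import *
t=bot.grab_frame("top");s=bot.grab_frame("side")
for z in (.17,.2004,.23): print(z,"side",proj(s,[.1791,.5985,z]),"top",proj(t,[.1791,.5985,z]))
a=cv2.imread("pics/side0.png")[330:410,350:450];b=cv2.imread("pics/top0.png")[340:420,0:100]
for im,p in((a,proj(s,[.1791,.5985,.2004])-[350,330]),(b,proj(t,[.1791,.5985,.2004])-[0,340])):
    cv2.drawMarker(im,tuple(np.int32(np.round(p))),(0,0,255),0,5)
# gripped view now
c=s["pixels"][160:240,220:320,::-1].copy(); p=proj(s,bot.observe()["position"])-[220,160]; cv2.drawMarker(c,tuple(np.int32(np.round(p))),(0,0,255),0,5)
cv2.imwrite("pics/p4.png",cv2.resize(np.hstack([a,b,c])[:, :300],(780,208),interpolation=cv2.INTER_CUBIC))
```

```text
0.17 side [386.80373883 385.28770417] top [ 48.11716952 372.24813881]
0.2004 side [388.7720218 380.4460687] top [ 41.85195965 375.57231464]
0.23 side [390.75792803 375.55771797] top [ 35.41944677 378.98488192]
```

View pics/p4.png

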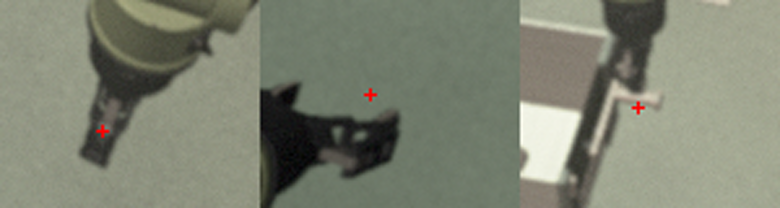

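Run:
```python
from h import *
np.set_printoptions(precision=4,suppress=True)
t=bot.grab_frame("top");s=bot.grab_frame("side")
print("tip tri",tri(ray(t,41.5,394),ray(s,386.5,390.5)))
print("base side",onz(s,441,245,.0),onz(s,441,245,.05),"top",onz(t,291,412,0.1),"proj0",proj(s,[0,0,0]),proj(t,[0,0,0]))
print(onz(t,41.5,394,.2),onz(s,386.5,390.5,.2))
```

```text
tip tri (array([0.1558, 0.6103, 0.1811]), np.float64(0.05002986503633461))
base side [-0.0013  0.0065 -0.    ] [0.0109 0.0457 0.05  ] top [ 0.0418 -0.0008  0.1   ] proj0 [440.5898 243.4243] [290.2947 414.7978]
[0.1357 0.5991 0.2   ] [0.1832 0.6242 0.2   ]
```

The views disagree with the reported height by about 27 mm: the shut tips look as if they sit just above the stud. I'll check that against the start images.

Run:
```python
from h import *
np.set_printoptions(precision=1,suppress=True)
t=bot.grab_frame("top");s=bot.grab_frame("side")
c=np.array([.1791,.5985,.2004]);y=np.array([.287,.958,0])
for dz in(0,.013,.028,.041):
  for k in(-.05,0,.05):
    P=c+k*y+[0,0,dz];print(dz,k,"side",proj(s,P),"top",proj(t,P))
# dark pixels in start images
for n,(r0,r1,c0,c1) in (("side",(360,410,370,410)),("top",(365,415,0,80))):
    g=cv2.cvtColor(cv2.imread(f"pics/{n}0.png"),6)[r0:r1,c0:c1]
    print(n,"\n".join("%d "%(r0+2*i)+"".join("#" if v<50 else "+" if v<75 else "." for v in row) for i,row in enumerate(g[::2])))
g=cv2.cvtColor(s["pixels"],7)[175:210,245:285]
print("now","\n".join("%d "%(175+i)+"".join("#" if v<50 else "+" if v<85 else "O" if v>135 else "." for v in row) for i,row in enumerate(g)))
```

```text
0 -0.05 side [395.5 362.9] top [ 61.6 381.1]
0 0 side [388.8 380.4] top [ 41.9 375.6]
0 0.05 side [381.7 398.8] top [ 22.1 370. ]
0.013 -0.05 side [396.4 360.7] top [ 59.1 382.7]
0.013 0 side [389.6 378.3] top [ 39.1 377. ]
0.013 0.05 side [382.5 396.7] top [ 19.1 371.4]
0.028 -0.05 side [397.5 358.1] top [ 56.  384.5]
0.028 0 side [390.6 375.8] top [ 35.8 378.8]
0.028 0.05 side [383.5 394.4] top [ 15.6 373.1]
0.041 -0.05 side [398.4 355.8] top [ 53.4 386.1]
0.041 0 side [391.5 373.6] top [ 32.8 380.3]
0.041 0.05 side [384.4 392.3] top [ 12.4 374.6]
side 360 ...................+###+####++++#+####+#
362 ..................+++######++###########
364 ..................+.+++#################
366 ....................++++##########++....
368 ....................++...++##++++.......
370 ................++........++++++........
372 ................+++.......++++..........
374 ...............+++++....................
376 ................++......+++++...........
378 ...............+++......++++............
380 ..............++++......++..............
382 ..............#+++++.++++...............
[... 3593 characters left out ...]
O..+++..OOOOOOOOOOOOOOOOO
195 ..++++++.OOOOOOOOO....OOOOOOOOOOOOOOOOOO
196 ..++++++.OOOOOOOOOOOOOOOOOOOOOOOOOOOOOOO
197 .++++++.OOOOOOOOOOOOOOOOOOOOOOOOOOOOOOOO
198 .++++++.OOO...OOOOOOOOOOOOOOOOOOOOOOOOOO
199 .++++++.OOO..OOOOOOOOOOOOOOOOOOOOOOOOOOO
200 ++++++.OOOO..OOOOOOOOOOOOOOO.OOOOOOOOOOO
201 ++++++.OOO...OOOOOOOOOOOOOO..OOOOOOOOOOO
202 ++++++.OOO...OOOOOOOOOOOOOOOOOOOOOOOOOOO
203 +++++.OOOO.+.OOOOOOOOOOOOOOOOOOOOOOOOOOO
204 +++++.OOO....OOOOOOOOOOOOOOOOOOOOOOOOOOO
205 +++++.OOO.+..OOOOOOOOOOOOOOOOOOOOOOOOOOO
206 ++++.OOOO.+..OOOOOOOOOOOOOOOOOOOOOOOOOOO
207 ++++.OOO..+.OOOOOOOOOOOOOOOOOOOOOOOOOOOO
208 ++++.OOO.++.OOOOOOOOOOOOOOOOOOOOOOOOOOOO
209 +++.OOOO.+..OOOOOOOOOOOOOOOOOOOOOOOOOOOO
```

Both start views match the fingers being about 28 mm higher than reported: the far tip is predicted at (53.4,386.1) and seen at (53,386). So I reopen, descend 28 mm more while watching the force, and try again.

```bash
python3 -m crank '{"travel":[[0,0,0],[0,0,0],[0,0,0],[0,0,0],[0,0,-0.3]],"turn":[[0,0,0],[0,0,0],[0,0,0],[0,0,0],[0,0,0]],"gripper":[0.3,0.3,0.3,0.3,0.3]}'
python3 -m crank '{"travel":[[0,0,-0.3],[0,0,-0.6],[0,0,-0.9],[0,0,-1.2],[0,0,-1.2]],"turn":[[0,0,0],[0,0,0],[0,0,0],[0,0,0],[0,0,0]],"gripper":[0.3,0.3,0.3,0.3,0.3]}'
```

```text
clock: 5.35
position: [0.6027, 0.0211, 0.1179]
tool_rot: [3.142, 0.001, 3.111]
force: [-0.3, -0.7, 0.4]
grip_width: 0.06
finger_force: 0.0
clock: 5.85
position: [0.6022, 0.0211, 0.1053]
tool_rot: [-3.141, -0.001, 3.111]
force: [0.4, 0.7, 0.9]
grip_width: 0.0598
finger_force: 0.0
```

```bash
python3 -m crank '{"travel":[[0,0,-0.3],[0,0,-0.6],[0,0,-0.9],[0,0,-1.2],[0,0,-1.3]],"turn":[[0,0,0],[0,0,0],[0,0,0],[0,0,0],[0,0,0]],"gripper":[0.3,0.3,0.3,0.3,0.3]}'
python3 -m crank '{"travel":[[0,0,0],[0,0,0],[0,0,0],[0,0,0],[0,0,0]],"turn":[[0,0,0],[0,0,0],[0,0,0],[0,0,0],[0,0,0]],"gripper":[0.5,0.8,1,1,1]}'
```

```text
clock: 6.35
position: [0.6023, 0.0211, 0.0923]
tool_rot: [-3.142, -0.0, 3.111]
force: [-0.3, 1.2, 0.6]
grip_width: 0.0598
finger_force: 0.0
clock: 6.85
position: [0.6027, 0.0225, 0.0931]
tool_rot: [3.14, 0.0, 3.112]
force: [-1.3, 6.7, 3.4]
grip_width: 0.0148
finger_force: 38.9
```

The stud is gripped. I'll relieve the sideways load and lift 4 mm.

```bash
python3 -m crank '{"travel":[[0,0.15,0],[0,0.2,0.1],[0,0.2,0.2],[0,0.2,0.4],[0,0.2,0.4]],"turn":[[0,0,0],[0,0,0],[0,0,0],[0,0,0],[0,0,0]],"gripper":[1,1,1,1,1]}'
python3 -m crank '{"travel":[[-0.05,0,0],[-0.1,0,0],[-0.15,0,0],[-0.2,0,0],[-0.2,0,0]],"turn":[[0,0,0],[0,0,0],[0,0,0],[0,0,0],[0,0,0]],"gripper":[1,1,1,1,1]}'
```

```text
clock: 7.35
position: [0.6023, 0.0227, 0.0967]
tool_rot: [-3.141, -0.0, 3.111]
force: [0.5, -2.5, -6.1]
grip_width: 0.0148
finger_force: 39.1
clock: 7.85
position: [0.6009, 0.0233, 0.097]
tool_rot: [3.141, 0.001, 3.111]
force: [4.0, 1.2, -5.1]
grip_width: 0.0147
finger_force: 39.1
```

```bash
python3 -m crank '{"travel":[[0.15,0,0.05],[0.15,0,0.1],[0,0.05,0.1],[-0.1,0.08,0.1],[-0.2,0.1,0.1]],"turn":[[0,0,0],[0,0,0],[0,0,0],[0,0,0],[0,0,0]],"gripper":[1,1,1,1,1]}'
python3 -m crank '{"travel":[[0,0,0],[0,0,0],[0,0,0],[0,0,0],[0,0,0]],"turn":[[0,0,0],[0,0,0],[0,0,0],[0,0,0],[0,0,0]],"gripper":[1,1,1,1,1]}'
```

```text
clock: 8.35
position: [0.5998, 0.0238, 0.0982]
tool_rot: [-3.141, 0.003, 3.11]
force: [3.9, -1.6, 0.8]
grip_width: 0.0144
finger_force: 40.5
clock: 8.85
position: [0.5992, 0.024, 0.0983]
tool_rot: [3.141, 0.002, 3.111]
force: [4.4, -2.0, 2.9]
grip_width: 0.0146
finger_force: 40.8
```

Run:
```python
from h import *
s=bot.grab_frame("side")
b=s["pixels"][165:225,235:295,::-1]
old=cv2.imread("pics/side0.png")[165:225,235:295]
cv2.imwrite("pics/p5.png",np.hstack([cv2.resize(x,(390,390),interpolation=2) for x in(old,b)]))
```

```text
(no output)
```

View pics/p5.png

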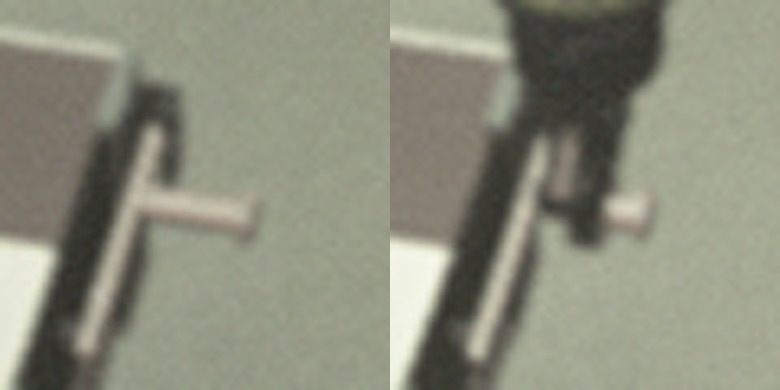

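In this picture (10 is the limit; this is the 9th) the fingers hold the stud, but the tip at (585,243) is only slightly below the stud axis (y≈212). I'll set it down and regrasp 8 mm deeper.

```bash
python3 -m crank '{"travel":[[0.2,-0.05,0],[0.4,-0.1,-0.2],[0.4,-0.1,-0.4],[0.4,-0.1,-0.5],[0.4,-0.1,-0.5]],"turn":[[0,0,0],[0,0,0],[0,0,0],[0,0,0],[0,0,0]],"gripper":[1,1,1,1,1]}'
python3 -m crank '{"travel":[[0,0,0],[0,0,0],[0,0,0],[0,0,-0.4],[0,0,-0.8]],"turn":[[0,0,0],[0,0,0],[0,0,0],[0,0,0],[0,0,0]],"gripper":[0.6,0.6,0.6,0.6,0.6]}'
python3 -m crank '{"travel":[[0,0,0],[0,0,0],[0,0,0],[0,0,0],[0,0,0]],"turn":[[0,0,0],[0,0,0],[0,0,0],[0,0,0],[0,0,0]],"gripper":[0.6,0.8,1,1,1]}'
```

```text
clock: 9.4
position: [0.6025, 0.0227, 0.0932]
tool_rot: [-3.141, 0.0, 3.111]
force: [-3.5, -4.0, 11.0]
grip_width: 0.0144
finger_force: 42.0
clock: 9.9
position: [0.6024, 0.0232, 0.0844]
tool_rot: [3.142, -0.0, 3.111]
force: [-0.7, 0.7, -1.3]
grip_width: 0.0341
finger_force: 0.0
clock: 10.4
position: [0.6024, 0.0227, 0.0848]
tool_rot: [-3.141, -0.0, 3.111]
force: [-1.4, -2.5, -0.3]
grip_width: 0.0149
finger_force: 39.0
```

```bash
python3 -m crank '{"travel":[[0,0,0.1],[0,0,0.25],[0,0,0.4],[0,0,0.4],[0,0,0.4]],"turn":[[0,0,0],[0,0,0],[0,0,0],[0,0,0],[0,0,0]],"gripper":[1,1,1,1,1]}'
python3 -m crank '{"travel":[[-0.1,0.04,0],[-0.2,0.08,0],[-0.3,0.12,0],[-0.3,0.12,0],[-0.3,0.12,0]],"turn":[[0,0,0],[0,0,0],[0,0,0],[0,0,0],[0,0,0]],"gripper":[1,1,1,1,1]}'
```

```text
clock: 10.9
position: [0.6023, 0.0228, 0.0886]
tool_rot: [-3.141, -0.0, 3.111]
force: [-1.4, -5.0, -5.4]
grip_width: 0.0146
finger_force: 39.1
clock: 11.4
position: [0.6007, 0.0235, 0.089]
tool_rot: [-3.141, 0.003, 3.11]
force: [7.2, -7.6, -8.2]
grip_width: 0.0151
finger_force: 39.4
```

The pull is held: 7 N at 1.6 mm. Stepping up 1 mm per call.

```bash
python3 -m crank '{"travel":[[0.2,-0.15,0],[0.2,-0.15,0.1],[0.1,-0.1,0.1],[0,-0.1,0.1],[0,-0.1,0.1]],"turn":[[0,0,0],[0,0,0],[0,0,0],[0,0,0],[0,0,0]],"gripper":[1,1,1,1,1]}'
python3 -m crank '{"travel":[[0.2,-0.05,0],[0.2,-0.05,0.1],[0.1,0,0.1],[0,0,0.1],[0,0,0.1]],"turn":[[0,0,0],[0,0,0],[0,0,0],[0,0,0],[0,0,0]],"gripper":[1,1,1,1,1]}'
python3 -m crank '{"travel":[[0.2,-0.05,0],[0.2,-0.05,0.1],[0.1,0,0.1],[0,0,0.1],[0,0,0.1]],"turn":[[0,0,0],[0,0,0],[0,0,0],[0,0,0],[0,0,0]],"gripper":[1,1,1,1,1]}'
```

```text
clock: 11.9
position: [0.5998, 0.0238, 0.09]
tool_rot: [3.141, 0.001, 3.111]
force: [3.4, 0.9, -2.8]
grip_width: 0.0143
finger_force: 40.4
clock: 12.4
position: [0.5996, 0.0238, 0.0908]
tool_rot: [3.141, 0.001, 3.111]
force: [3.6, 3.5, -5.7]
grip_width: 0.0147
finger_force: 40.2
clock: 12.9
position: [0.5997, 0.0238, 0.0918]
tool_rot: [3.141, 0.001, 3.111]
force: [4.1, 5.5, -7.8]
grip_width: 0.0146
finger_force: 40.1
```

```bash
python3 -m crank '{"travel":[[-0.05,0.02,0],[-0.1,0.04,0],[-0.15,0.06,0],[-0.2,0.08,0],[-0.2,0.08,0]],"turn":[[0,0,0],[0,0,0],[0,0,-0.7],[0,0,-0.7],[0,0,-0.7]],"gripper":[1,1,1,1,1]}'
```

```text
clock: 13.4
position: [0.5979, 0.0246, 0.0919]
tool_rot: [3.141, 0.001, 3.099]
force: [3.8, 5.2, -7.3]
grip_width: 0.0148
finger_force: 40.1
```

The force stays low while the gate moves, so the nose looks to be in the slot. Ease down 1 mm because of the rising vertical load, and go on pulling.

```bash
python3 -m crank '{"travel":[[0,0,-0.05],[-0.05,0.02,-0.1],[-0.1,0.04,-0.1],[-0.2,0.08,-0.1],[-0.3,0.12,-0.1]],"turn":[[0,0,0],[0,0,0],[0,0,-0.5],[0,0,-0.8],[0,0,-1.1]],"gripper":[1,1,1,1,1]}'
```

```text
clock: 13.9
position: [0.5951, 0.0257, 0.091]
tool_rot: [3.141, 0.001, 3.079]
force: [4.7, 6.1, -6.7]
grip_width: 0.0147
finger_force: 40.2
```

```bash
python3 -m crank '{"travel":[[-0.1,0.1,0],[-0.2,0.16,0],[-0.3,0.2,0],[-0.4,0.25,0],[-0.5,0.3,0]],"turn":[[0,0,-0.4],[0,0,-0.8],[0,0,-1.1],[0,0,-1.5],[0,0,-1.9]],"gripper":[1,1,1,1,1]}'
python3 -m crank '{"travel":[[-0.1,0.04,0],[-0.2,0.08,0],[-0.3,0.12,0],[-0.4,0.16,0],[-0.5,0.2,0]],"turn":[[0,0,-0.4],[0,0,-0.8],[0,0,-1.1],[0,0,-1.5],[0,0,-1.9]],"gripper":[1,1,1,1,1]}'
```

```text
clock: 14.4
position: [0.5897, 0.0282, 0.0909]
tool_rot: [3.142, 0.001, 3.046]
force: [4.2, 2.3, -5.2]
grip_width: 0.0147
finger_force: 40.6
clock: 14.9
position: [0.5849, 0.0306, 0.0909]
tool_rot: [3.141, 0.001, 3.013]
force: [7.0, 4.9, -5.8]
grip_width: 0.0145
finger_force: 40.6
```

Check whether the gate really followed, rather than the pads sliding along the stud.

Run:
```python
from h import *
s=bot.grab_frame("side")
b=s["pixels"][165:225,235:295,::-1];old=cv2.imread("pics/side0.png")[165:225,235:295]
for im in(old,b):
    g=cv2.cvtColor(im,6)
    print("\n".join("%d "%(165+3*i)+"".join("#" if v<50 else "+" if v<85 else "O" if v>150 else "." for v in row) for i,row in enumerate(g[::3])))
```

```text
165 OOOOOOOOOOOOOOOOOOOOOOOOOO..O.O.OO..O........OO...OOOO..OOO.
168 OOOOOOOO..OOOOOOOOO.O.OO.O.OOOOOO......O.OOO.O.OO.O...O..O..
171 OOOOOOOOOOOOOOOOOOOOOOO...O.OOO..O...O.....O..O.....O.O.OO..
174 ..................O....O.OOOOO.O.....O..OO..O.O...O.O.O.OO..
177 ............................O.OO.O...OOOOOOOO.O.OO....OOO.OO
180 ....................+++++++....OO.O...OOOO..OOOO.OOOOO...OO.
183 ...................++++++++...OOOOOO.OO.OOOOOOOOOOOO.OOOOOOO
186 ...............++++++..OO.....OOOOOOOOOOOOOOOOOO.OOOOOOO.OOO
189 ..............++++++..OO.++....OO.OOOOOO..OOOOOO.OO.OOOOOO.O
192 .............++++++..OO......O.OOOOO.OOOOOOOOO.OOOOOOOO.O.OO
195 ............++++++..OOOOOOOOOOOOOOOOOOOOOOOO.OOOOOOOOOOOOOOO
198 ...........++++#+..OO.........OOOOOOOO...OO.OO.OOOOOOOOOOOOO
201 OO........++++#+..OO....OOOOOO..OO......OOOOOOOOOOOOOOOOOOO.
204 OOOOOOOOO.+#+#+..OO.++...OOOOOOOOOOOOOOOOOOOOOOOOO.OOOOO.OOO
207 OOOOOOOO.+++++..OO.++...OOOOOOOOOOOOOOOOOOOOOOOOOO.OO.OO.OOO
210 OOOOOOO.+++++.OOO.++...OOOOOOOOOOOOO.OOOOOOO.OOOOOOO.O.O..OO
213 OOOOOO.+++++..OO.+++..OOOOOOO...OOO.OO.OO.OO..OOOOOOOOOO
[... 799 characters left out ...]
.......+++++...OOO....+++++++..OOOOOOOOOOOOOOOOOOO
195 ................++++++..OOO.......++++..OOOOOOOOOOOOOOOOOOOO
198 ...............+++++++.O..+....+++++.OOOOOOO.OOOOOOOOOOOOOOO
201 OOO...........++++++..OOO.....++++++...OOO...OOOOOOOOOOOOOOO
204 OOOOOOOOOOOO.++++++.OOO..OOOOO..+++...OOO...OOOOOOOOOOOOOOOO
207 OOOOOOOOOOO.++++++.OOO...OOOOOOOOO..OOOOOOOOOOOOOOOOOOOOOOOO
210 OOOOOOOOO.++++++..OO..+..OOOOOOOOOOOOOOOOOOOOOOOOOOOOOOOOOOO
213 OOOOOOOO.++++++.OOO..++..OOOOOOOOOOOOOOOOOOOOOOOOOOOOOOOOOOO
216 OOOOOO.+++++..OOOO.......OOOOOOOOOOOOOOOOOOOOOOOOOOOOOOOOOOO
219 OOOOO.++++++.OOO...+....OOOOOOOOOOOOOOOOOOOOOOOOOOOOOOOOOOOO
222 OOO.++++++++++........OOOOOOOOOOOOOOOOOOOOOOOOOOOOOOOOOOOOOO
```

The gate followed: the bar moved about 5 px (15 mm) and the pads are still mid-stud. The measured position fits the arc at θ≈0.122. Next, the arc waypoints.

Run:
```python
from h import *
np.set_printoptions(precision=2,suppress=True)
o=bot.observe();print(o["position"],o["tool_rot"])
h=np.array([.660,.1705]);r=np.array([-.0575,-.148])
def P(d):
    a=np.radians(d);return h+[np.cos(a)*r[0]+np.sin(a)*r[1],-np.sin(a)*r[0]+np.cos(a)*r[1]]
for k in range(5):
    a=7+14.5*k;print(a,P(a),[list(np.round((P(a+2.9*i)-P(a))*100,2)) for i in range(1,6)])
t=bot.grab_frame("top");print("bottle",onz(t,163,195,.17))
```

```text
[0.58 0.03 0.09] [3.14 0.   3.01]
7.0 [0.58 0.03] [[np.float64(-0.7), np.float64(0.4)], [np.float64(-1.38), np.float64(0.83)], [np.float64(-2.03), np.float64(1.3)], [np.float64(-2.66), np.float64(1.8)], [np.float64(-3.26), np.float64(2.33)]]
21.5 [0.55 0.05] [[np.float64(-0.58), np.float64(0.56)], [np.float64(-1.12), np.float64(1.15)], [np.float64(-1.64), np.float64(1.76)], [np.float64(-2.13), np.float64(2.4)], [np.float64(-2.58), np.float64(3.07)]]
36.0 [0.53 0.08] [[np.float64(-0.42), np.float64(0.69)], [np.float64(-0.8), np.float64(1.39)], [np.float64(-1.15), np.float64(2.12)], [np.float64(-1.46), np.float64(2.86)], [np.float64(-1.73), np.float64(3.62)]]
50.5 [0.51 0.12] [[np.float64(-0.23), np.float64(0.77)], [np.float64(-0.43), np.float64(1.55)], [np.float64(-0.58), np.float64(2.34)], [np.float64(-0.69), np.float64(3.13)], [np.float64(-0.77), np.float64(3.93)]]
65.0 [0.5  0.16] [[np.float64(-0.03), np.float64(0.8)], [np.float64(-0.02), np.float64(1.61)], [np.float64(0.02), np.float64(2.41)], [np.float64(0.11), np.float64(3.21)], [np.float64(0.24), np.float64(4.0)]]
bottle [0.61 0.31 0.17]
```

```bash
python3 -m crank '{"travel":[[-0.7,0.4,0],[-1.38,0.83,0],[-2.03,1.3,0],[-2.66,1.8,0],[-3.26,2.33,0]],"turn":[[0,0,-3.5],[0,0,-6.8],[0,0,-9.9],[0,0,-13],[0,0,-15.9]],"gripper":[1,1,1,1,1]}'
python3 -m crank '{"travel":[[-0.58,0.56,0],[-1.12,1.15,0],[-1.64,1.76,0],[-2.13,2.4,0],[-2.58,3.07,0]],"turn":[[0,0,-2.9],[0,0,-5.8],[0,0,-8.7],[0,0,-11.6],[0,0,-14.5]],"gripper":[1,1,1,1,1]}'
```

```text
clock: 15.5
position: [0.5517, 0.0539, 0.0909]
tool_rot: [3.141, 0.0, 2.734]
force: [3.7, 4.8, -5.9]
grip_width: 0.0152
finger_force: 39.5
clock: 16.0
position: [0.5259, 0.0844, 0.0908]
tool_rot: [-3.142, 0.0, 2.48]
force: [3.4, 2.5, -5.3]
grip_width: 0.0149
finger_force: 39.5
```

```bash
python3 -m crank '{"travel":[[-0.42,0.69,0],[-0.8,1.39,0],[-1.15,2.12,0],[-1.46,2.86,0],[-1.73,3.62,0]],"turn":[[0,0,-2.9],[0,0,-5.8],[0,0,-8.7],[0,0,-11.6],[0,0,-14.5]],"gripper":[1,1,1,1,1]}'
python3 -m crank '{"travel":[[-0.23,0.77,0],[-0.43,1.55,-0.1],[-0.58,2.34,-0.2],[-0.69,3.13,-0.3],[-0.77,3.93,-0.4]],"turn":[[0,0,-2.9],[0,0,-5.8],[0,0,-8.7],[0,0,-11.6],[0,0,-14.5]],"gripper":[1,1,1,1,1]}'
python3 -m crank '{"travel":[[-0.03,0.8,0],[-0.02,1.61,0],[0.02,2.41,0],[0.05,2.8,0],[0.05,2.8,-0.1]],"turn":[[0,0,-2.9],[0,0,-5.8],[0,0,-8.7],[0,0,-10.2],[0,0,-10.2]],"gripper":[1,1,1,1,1]}'
```

```text
clock: 16.5
position: [0.5084, 0.1204, 0.0908]
tool_rot: [-3.141, -0.0, 2.227]
force: [1.9, 1.0, -5.2]
grip_width: 0.0148
finger_force: 39.5
clock: 17.0
position: [0.5005, 0.1596, 0.0868]
tool_rot: [-3.141, -0.0, 1.974]
force: [-1.6, -1.0, -0.6]
grip_width: 0.0147
finger_force: 40.0
clock: 17.5
position: [0.501, 0.1882, 0.0857]
tool_rot: [-3.141, -0.0, 1.799]
force: [-5.4, 1.7, 1.1]
grip_width: 0.015
finger_force: 40.2
```

```bash
python3 -m crank '{"travel":[[-0.1,0,0],[-0.1,0,0],[-0.1,0,0],[-0.1,0,0],[-0.1,0,0]],"turn":[[0,0,0],[0,0,0],[0,0,0],[0,0,0],[0,0,0]],"gripper":[1,1,0.5,0.5,0.5]}'
python3 -m crank '{"travel":[[0,0,0],[0,0,1],[0,0,3],[0,0,6],[0,0,9]],"turn":[[0,0,0],[0,0,0],[0,0,0],[0,0,0],[0,0,0]],"gripper":[0.4,0.4,0.4,0.4,0.4]}'
python3 -m crank '{"travel":[[0,0,2],[0,0,4],[0,0,6],[0,0,6],[0,0,6]],"turn":[[0,0,0],[0,0,0],[0,0,0],[0,0,0],[0,0,0]],"gripper":[0.4,0.4,0.4,0.4,0.4]}'
python3 - <<'E'
from h import *
s=bot.grab_frame("side");b=s["pixels"][130:290,170:340,::-1]
cv2.imwrite("pics/p6.png",cv2.resize(b,None,fx=3.7,fy=3.7,interpolation=2))
print(proj(s,[.500,.187,.14]))
E
```

```text
clock: 18.0
position: [0.5006, 0.1875, 0.0858]
tool_rot: [-3.142, 0.0, 1.798]
force: [0.0, -0.3, -0.6]
grip_width: 0.0426
finger_force: 0.0
clock: 18.5
position: [0.5005, 0.1874, 0.1773]
tool_rot: [-3.141, 0.0, 1.798]
force: [-0.0, 0.3, 0.3]
grip_width: 0.0512
finger_force: 0.0
clock: 19.0
position: [0.5006, 0.1878, 0.2362]
tool_rot: [3.141, -0.0, 1.798]
force: [0.0, -0.2, -0.3]
grip_width: 0.051
finger_force: 0.0
[286.62139228 241.47168097]
```

View pics/p6.png

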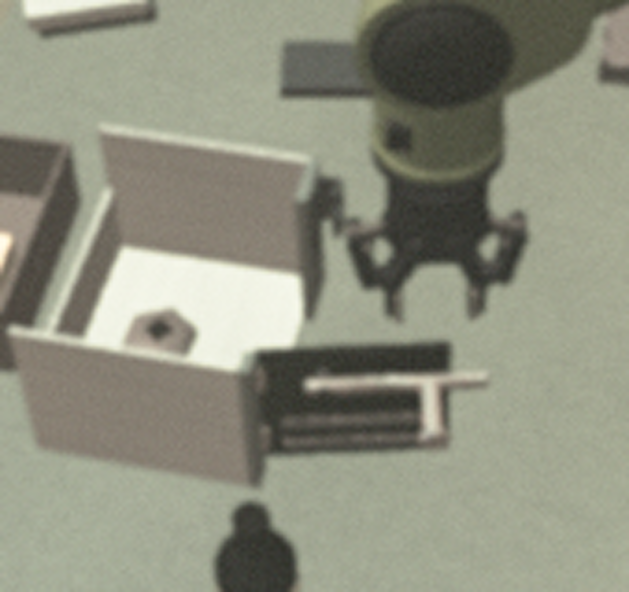

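The gate stands wide open with the bar level: pivot at (310,383), nose at (485,378) and stud at (432,405). The gripper is clear above at (440,290), and the part and bottle haven't been disturbed.

```bash
python3 -c "
from workcell import bot
print(bot.job_done())"
```

```text
the job is handed in; nothing more can be done
None
```

The curing bay gate is open about 1.31 rad (75°) with the latch bar back level and the gripper clear of everything; the job was handed in at about 19 s, and no verdict was returned.

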